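# Clear the neck rest and draw out the wide file drawer

### The arm

A 7-joint arm with a two-finger parallel gripper is mounted at the origin on the work surface. World frame = base frame: x ahead of the robot, y to its left, z up, the work surface at z = 0. Lengths are in m, angles in rad, forces in N, time in s.
With the tool pointing down it reaches from about 0.35 to 0.9 m from the base axis. Payload 8.1 kg.
Tool frame: the origin (TCP) lies at the very end of the fingers, on their centre line; the grasp point (between the pads) lies 19 mm behind it (grasp_offset is the distance from the TCP to the grasp point, in m); z points along the fingers, y is the line along which they close (so a half turn about z gives the same grasp; the last joint's range is limited). The gripper opens to 92 mm and grips with 3 to 60 N. Pads are 19 mm wide; open, the fingers measure 130 mm over their backs; the gripper's body (75 mm by 190 mm) begins 47 mm behind the grasp point.
Start: joints at [-1.239, 0.434, 0.025, 1.573, -0.012, 1.134, -0.075], TCP at [0.263, 0.567, 0.227] pointing down, gripper open.
Joint ranges: [-2.62, 2.62], [-0.44, 2.09], [-1.27, 1.32], [0.08, 2.57], [-1.32, 4.46], [0.12, 2], [-2.74, 2.74]. Speed limits (rad/s): [2.22, 2.22, 3.01, 3.01, 3.14, 3.14, 3.14].

### API

Orientations are given as a rotation vector (axis times angle).
In Python, from cell import observe, get_image, camera_params, sign_off, silhouettes, grasp_offset gives the robot as it stands. The module is installed in compiled form; this text tells all that it offers.
- The arm moves only by the tool jog_arm, never from a script. Its argument "motion" is a list that holds one entry, the list of rows, each a list of 7 numbers: the shift along the tool's x, y, z in m, then the turn, a rotation vector about the tool's x, y, z in rad, then the closure, from -1 (fully open) to 1 (shut), so that 0 is half open. In form: [[[dx, dy, dz, wx, wy, wz, hand], ...]]. A call has 1 to 10 rows; each row is the pose to reach, as a shift and turn from the pose commanded when the call began, along the tool's axes at that moment; what a row does not reach only later rows make up. A row lasts 1/12 s, in which the tool goes at most 41.7 mm and 7.16 degrees, less where a joint would pass 70% of its speed; a pose out of reach is approached as far as the arm can. A call with a gripper value outside its range is refused whole. The fingers move at their own pace and stop on an object; "force" is the grip in N (left out, the last holds). Time passes only in rows, so rows that repeat a pose let the fingers close. It gives the time, the measured TCP pose, the force, the opening and the grip force at its end, in the units of the state.
- observe(): the state, without advancing time (a new reading comes with each control period).
- get_image(name): name is "scene" or "top" or "wrist"; returns the picture (400x640x3 uint8, red, green, blue); there is no depth.
- camera_params(name): a dict with "vertical_fov" (degrees; the focal length in pixels is half the picture's height over the tangent of half this angle, whatever the lens; pixels are square), "cx", "cy" (the principal point, pixels), "T" (4x4, takes a point from camera to world coordinates). Camera axes: x right, y down, z forward; pixel columns grow to the right and rows downward; lengths in m; the calibration is good to about 2 mm. A picture is of the moment at which its call begins: read the wrist's pose just before it. camera_params takes no time and is no camera call; for the wrist camera it gives the pose at the moment of the call.
- sign_off(): hands the job in; it is judged then, once.
Trained networks look in the newest picture that a camera, given by its name, has taken for a name from the list of things; names that differ only in an ending like _2 or _b are one class to them, and where a whole thing is asked for, a point or a joint stands for the part that bears it (a point fixed in the world has none). Each returns a list of dicts, best first, with "p" (0 to 1); they miss things now and then, are a little off and sometimes report something else, mostly with a low value. They report only what shows in the picture. A call takes as long as a camera call. They do not tell look-alikes from the thing itself.
- silhouettes(query, camera): "mask" (400x640 bool, what is visible of it) and "pixel" ([column, row] in pixels, amid what is visible of it).
The state is a dict: "clock": time; "joints": joint angles; "dq": joint speeds; "joint_efforts": joint torques, N m; "position": TCP position; "ee_rot": TCP orientation; "force": force on the tool from outside, world axes, zero at the start; "ft_torque": the same for the moment, N m; "width": opening from 0.0 (shut) to 1.0 (fully open); "gripper_force": force on a finger pad.
Only numpy, scipy, OpenCV 4.12 (cv2) and the standard library are available. Lean on these libraries where they do the work, as an engineer would, in place of code of your own. Each camera call takes 0.05 s, during which the arm holds its last target. There are 200 camera calls.

### The job

The neck rest is standing in front of the wider of the two drawer chests. Slide it aside along the bench, without lifting or tipping it, so that the drawer never bumps into it; then draw the wide chest's drawer out slowly and gently, all the way to its stop, and leave it open. Leave the narrow chest's drawer and all the other things as they are.

Things in the scene. Friction and masses are not known exactly. Their poses are not given: they have to be found in the camera images.
- wide_chest: Wooden one-drawer chest, fixed, the wider of two: 260 mm deep (x), 230 wide (y), 110 high. Origin: middle of the shut drawer face, at bench level; x points into the chest, z up; the drawer slides out along -x. Drawer front 224 mm wide, 12 to 95 mm above the bench. Delicate: never press, pull or squeeze it or its drawer with over 35 N (the drawer runs at about 2 N).
- wide_drawer (a joint): How far the wide chest's drawer is out, m: 0 shut, stop at 0.120 on a rubber buffer (yields about 1 mm under 10 N). It starts shut or up to 15 mm ajar and stays where it is left. Draw it at under 0.4 m/s.
- wide_drawer_handle (a point): Middle of the wide drawer's dark steel bar handle; moves with the drawer, axes as the chest's. Bar 12 mm thick, along the chest's y, 110 mm between the centres of its two 10 mm posts, 40 mm out from the drawer front (34 mm free gap behind the bar), 75 mm above the bench, 35 mm below the chest's top.
- narrow_chest: The narrower chest of the same make, fixed: 260 x 150 x 110 mm, origin and axes as for the wide chest. Its drawer must stay shut. The two chests stand side by side, and which one is on the left varies.
- narrow_drawer (a joint): How far the narrow chest's drawer is out, m: 0 shut. Its bar handle (66 mm long in all) sticks out 46 mm from the front. Leave it.
- neck_rest: Low loose wooden block for propping a guitar neck, 0.3 to 0.6 kg: square foot 110 x 110 x 20 mm, on it a block 100 x 100 x 30 (too broad to grasp), on top two cork cheeks 96 long (x), 30 wide, 18 high, 36 mm valley between; 68 high in all. Origin: centre of underside, x and y square to the foot. It starts in the drawer's way; pushed low against a side it slides without tipping.
- glue_bottle: Bystander: white plastic bottle, 56 mm diameter, 160 mm high, standing in front of the narrow chest. Origin: centre of the underside.
- jar: Bystander: glass jar with steel cap, 60 mm diameter, 80 mm high, standing on top of the wide chest. Origin: centre of the underside.
- tin: Bystander: open aluminium tin, 72 mm diameter, 100 mm high, on the bench far out to one side. Origin: centre of the underside.
- plane: Bystander: small steel hand plane, 160 mm long (its x), 55 mm wide, 57 mm high, on the bench far out to the other side. Origin: centre of the underside.
Things that resemble listed ones, but are neither listed nor needed, are in the scene too. Several things look just like the neck_rest: the one meant starts farthest to the robot's right.

How it is judged:
By the outcome, as a careful person would: the job done as asked, in the order asked, and still so for the second after the job is handed in, with the robot touching nothing.
It also fails if it takes over 58 s, if anything falls off the work surface, if the arm or the gripper's body presses on something with over 40 N, if the wrist force passes 120 N, or if a joint passes its speed limit or range.

## Working session

There is one attempt and no reset: what is moved stays moved. The work goes in short steps, Python scripts to look and compute and a tool call to move; the robot and the scene stay as the last step left them, time stands still between calls to the robot, and variables do not carry over. Pictures are saved under pics/ and viewed, at most 10 in all, crops included, and the job is handed in when it is done.

Besides the shell and the picture viewer there is one more tool, called as name(argument=value, ...) on one line, values as JSON. jog_arm: Moves the arm, as the interface text tells. Its arguments: {"type":"object","properties":{"motion":{"type":"array"},"force":{"type":"number"}},"required":["motion"]}

```bash
mkdir -p pics; python3 - <<'E'
from cell import *
import cv2, numpy as np
s=observe(); print(s['clock'],s['position'],s['ee_rot'],s['width'],grasp_offset)
for c in ['scene','top']:
    im=get_image(c); cv2.imwrite(f'pics/{c}0.png',im[...,::-1]); p=camera_params(c); print(c,p['vertical_fov'],p['cx'],p['cy'],np.round(p['T'],3).tolist())
E
```

```text
0.0 [0.26308589 0.56636036 0.22594134] [-6.77599749e-01 -3.06747076e+00  2.47039676e-03] 0.9972370285225459 0.0188
scene 52.83659168644823 325.84475224346073 199.01856478122704 [[0.319, 0.7, -0.639, 1.505], [0.948, -0.239, 0.211, -0.348], [-0.005, -0.673, -0.739, 1.212], [0.0, 0.0, 0.0, 1.0]]
top 49.869633756669245 313.8646942653279 191.44188550011808 [[0.022, -0.981, 0.191, 0.208], [-1.0, -0.02, 0.015, -0.027], [-0.011, -0.191, -0.981, 1.648], [0.0, 0.0, 0.0, 1.0]]
```

View pics/scene0.png

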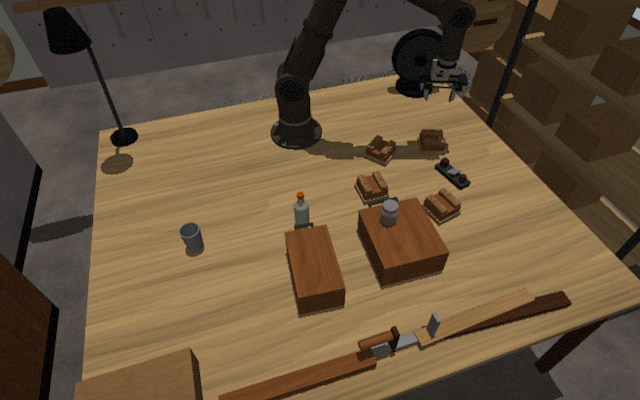

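View pics/top0.png

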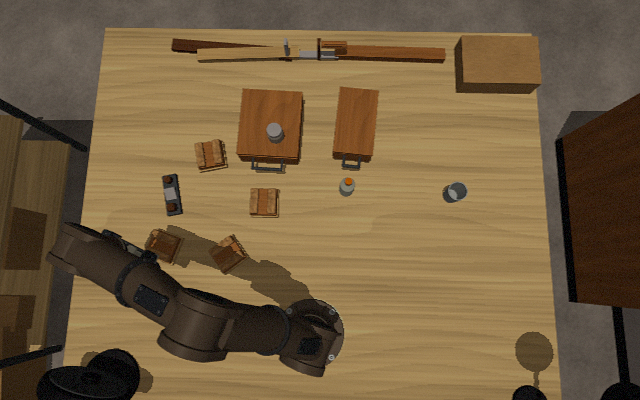

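The target is the neck rest at (264,202) in the top view: of the four, it is farthest right and stands in front of the wide chest (270,125). The wide chest is on the left with the jar on top. The bottle is at (347,186) and the narrow chest at (356,124).

```bash
cat > h.py <<'E'
from cell import *
import cv2, numpy as np
from scipy.spatial.transform import Rotation as R
def P(c):
    p=camera_params(c); f=200/np.tan(np.radians(p['vertical_fov']/2)); return f,p['cx'],p['cy'],np.array(p['T'])
def ray(c,uv,z):
    f,cx,cy,T=P(c); uv=np.atleast_2d(uv).astype(float)
    d=np.c_[(uv[:,0]-cx)/f,(uv[:,1]-cy)/f,np.ones(len(uv))]@T[:3,:3].T
    return (T[:3,3]+d*((z-T[2,3])/d[:,2])[:,None])
def proj(c,X):
    f,cx,cy,T=P(c); q=(np.atleast_2d(X)-T[:3,3])@T[:3,:3]
    return q[:,:2]/q[:,2:]*f+[cx,cy]
E
python3 - <<'E'
from h import *
im=get_image('top')
for q,z in [('neck_rest',.06),('wide_chest',.11),('narrow_chest',.11),('wide_drawer_handle',.075),('glue_bottle',.15),('jar',.19),('plane',.05),('tin',.1)]:
    for r in silhouettes(q,'top')[:5]:
        if r['p']<.3: continue
        c=max(cv2.findContours(r['mask'].astype(np.uint8),0,2)[0],key=cv2.contourArea)
        b=cv2.boxPoints(cv2.minAreaRect(c))
        print(q,round(r['p'],2),np.round(r['pixel']),r['mask'].sum(),np.round(b).tolist(),ray('top',r['pixel'],z)[0,:2].round(3),ray('top',b,z)[:,:2].round(3).tolist())
cv2.imwrite('pics/crop.png',cv2.resize(im[80:230,225:385,::-1],None,fx=5,fy=4.0*0+5,interpolation=cv2.INTER_CUBIC)[:600*1+150][:600])
E
```

```text
neck_rest 0.87 [266. 203.] 918 [[248.0, 188.0], [279.0, 188.0], [279.0, 218.0], [248.0, 218.0]] [0.47  0.176] [[0.526, 0.246], [0.528, 0.128], [0.414, 0.124], [0.412, 0.24]]
neck_rest 0.84 [208. 153.] 845 [[193.0, 143.0], [222.0, 138.0], [228.0, 167.0], [198.0, 172.0]] [0.659 0.406] [[0.699, 0.467], [0.722, 0.355], [0.604, 0.328], [0.582, 0.438]]
neck_rest 0.63 [162. 240.] 803 [[143.0, 254.0], [154.0, 227.0], [183.0, 238.0], [172.0, 265.0]] [0.325 0.552] [[0.27, 0.618], [0.371, 0.589], [0.331, 0.478], [0.232, 0.508]]
neck_rest 0.55 [228. 252.] 925 [[206.0, 250.0], [231.0, 232.0], [249.0, 258.0], [224.0, 275.0]] [0.284 0.307] [[0.289, 0.387], [0.357, 0.299], [0.266, 0.228], [0.2, 0.315]]
wide_chest 0.57 [268. 124.] 4231 [[234.0, 167.0], [242.0, 87.0], [305.0, 92.0], [297.0, 173.0]] [0.763 0.173] [[0.592, 0.292], [0.911, 0.282], [0.892, 0.039], [0.575, 0.058]]
wide_drawer_handle 0.67 [268. 160.] 505 [[238.0, 169.0], [238.0, 155.0], [297.0, 156.0], [297.0, 171.0]] [0.631 0.171] [[0.595, 0.286], [0.652, 0.288], [0.648, 0.063], [0.591, 0.063]]
glue_bottle 0.69 [346. 184.] 200 [[340.0, 178.0], [353.0, 178.0], [353.0, 195.0], [340.0, 195.0]] [ 0.527 -0.119] [[0.551, -0.097], [0.552, -0.143], [0.49, -0.143], [0.489, -0.097]]
glue_bottle 0.56 [274. 130.] 270 [[265.0, 126.0], [279.0, 121.0], [286.0, 140.0], [271.0, 145.0]] [0.727 0.145] [[0.74, 0.181], [0.76, 0.128], [0.688, 0.102], [0.668, 0.155]]
jar 0.57 [273. 132.] 276 [[266.0, 123.0], [282.0, 123.0], [282.0, 143.0], [266.0, 143.0]] [0.702 0.143] [[0.737, 0.171], [0.738, 0.114], [0.664, 0.111], [0.663, 0.168]]
plane 0.92 [170. 195.] 633 [[161.0, 175.0], [176.0, 173.0], [182.0, 214.0], [166.0, 216.0]] [0.494 0.543] [[0.571, 0.585], [0.581, 0.526], [0.424, 0.491], [0.414, 0.549]]
tin 0.74 [455. 192.] 382 [[439.0, 195.0], [457.0, 178.0], [469.0, 190.0], [452.0, 208.0]] [ 0.518 -0.519] [[0.506, -0.461], [0.572, -0.527], [0.526, -0.571], [0.46, -0.505]]
```

View pics/crop.png

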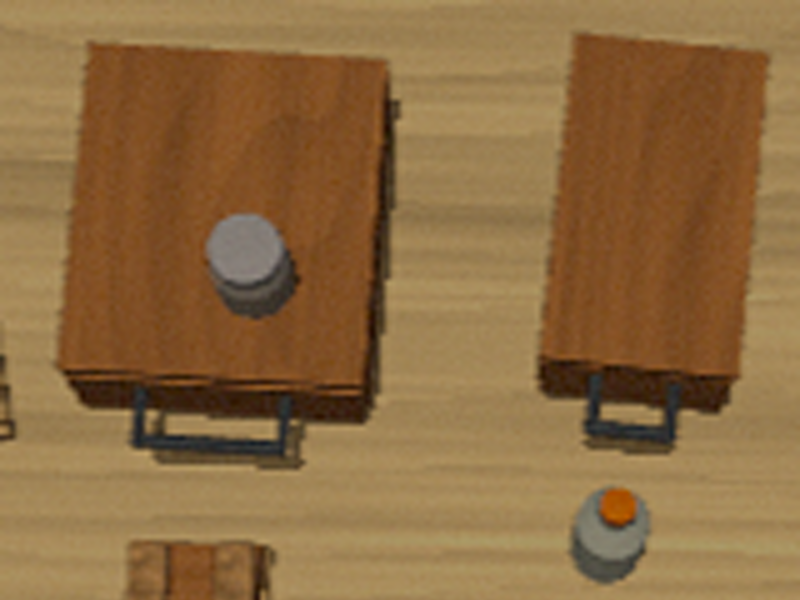

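```bash
python3 - <<'E'
from h import *
f=lambda L:np.array(L)/5+[224.6,79.6]
c=ray('top',f([(90,43),(387,60),(363,388),(60,365)]),.11)[:,:2]; print('chest',c.round(4).tolist(),[np.linalg.norm(c[i]-c[i-1]).round(3) for i in range(4)])
n=ray('top',f([(577,33),(768,52),(737,376),(541,355)]),.11)[:,:2]; print('narrow',n.round(4).tolist())
h=ray('top',f([(138,443),(287,450)]),.08)[:,:2]; print('handle',h.round(4).tolist(),h.mean(0),np.linalg.norm(h[0]-h[1]))
a=(c[0]+c[1]-c[2]-c[3]); print('yaw x',np.degrees(np.arctan2(a[1],a[0]))); b=c[0]+c[3]-c[1]-c[2]; print('yaw y',np.degrees(np.arctan2(-b[0],b[1])))
b=h[0]-h[1];print('yaw handle',np.degrees(np.arctan2(-b[0],b[1])))
s=observe(); print(R.from_rotvec(s['ee_rot']).as_matrix().round(4).tolist())
im=get_image('top'); cv2.imwrite('pics/nr.png',cv2.resize(im[175:235,225:305,::-1],None,fx=8,fy=8,interpolation=cv2.INTER_CUBIC))
E
```

```text
chest [[0.9048, 0.2778], [0.8949, 0.0499], [0.6355, 0.0605], [0.6489, 0.2863]] [np.float64(0.256), np.float64(0.228), np.float64(0.26), np.float64(0.226)]
narrow [[0.9195, -0.0948], [0.9065, -0.2405], [0.6501, -0.216], [0.6634, -0.0709]]
handle [[0.5978, 0.2302], [0.5946, 0.1179]] [0.59618899 0.1740542 ] 0.11237930137117486
yaw x -2.1278452109278745
yaw y -2.9328397652709812
yaw handle -1.638112540793046
[[-0.9069, 0.4213, 0.0], [0.4213, 0.9069, -0.0], [-0.0, 0.0, -1.0]]
```

View pics/nr.png

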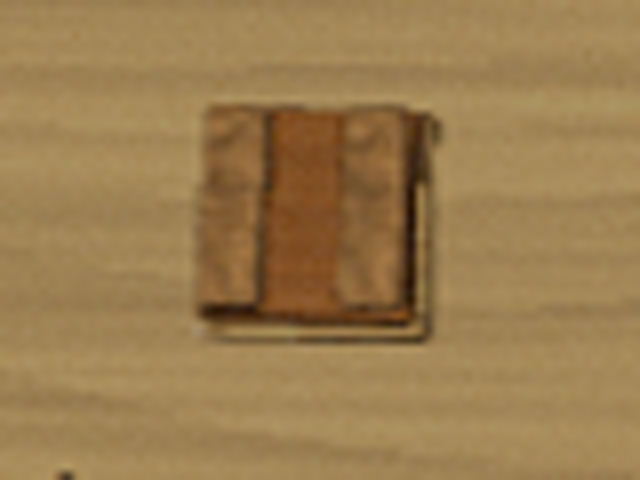

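Wide chest front centre is about (0.642, 0.173), yaw about -2.3°. The handle bar is near x≈0.597, so the drawer is a few mm ajar. The rest is centred at about (0.478, 0.186) with yaw close to 0.

Plan:
1. Push the rest +y by about 0.2 m with half-open fingers set along x.
2. Turn the gripper and hook closed fingers behind the bar. Grasping the bar instead would bring the gripper body into the jar.

jog_arm(motion=[[[-0.396,-0.341,0,0,0,1.136,0],[-0.396,-0.341,0,0,0,1.136,0],[-0.396,-0.341,0,0,0,1.136,0],[-0.396,-0.341,0,0,0,1.136,0],[-0.396,-0.341,0,0,0,1.136,0],[-0.396,-0.341,0,0,0,1.136,0],[-0.396,-0.341,0,0,0,1.136,0],[-0.396,-0.341,0,0,0,1.136,0],[-0.396,-0.341,0,0,0,1.136,0],[-0.396,-0.341,0,0,0,1.136,0]]])

```text
clock: 1.43
position: [0.4356, 0.1854, 0.2271]
ee_rot: [-2.23, -2.212, -0.002]
force: [0.6, -0.2, -0.6]
width: 0.496
gripper_force: 0.0
```

jog_arm(motion=[[[-0.04,0.02,0,0,0,0,0],[-0.07,0.035,0,0,0,0,0],[-0.1,0.04,0,0,0,0,0],[-0.1,0.04,0.03,0,0,0,0],[-0.1,0.04,0.06,0,0,0,0],[-0.1,0.04,0.08,0,0,0,0],[-0.1,0.04,0.1,0,0,0,0],[-0.1,0.04,0.1,0,0,0,0],[-0.1,0.04,0.1,0,0,0,0]]])

```text
clock: 2.18
position: [0.4746, 0.087, 0.1265]
ee_rot: [-2.221, -2.221, 0.003]
force: [0.9, 0.7, 1.0]
width: 0.5
gripper_force: 0.0
```

```bash
python3 - <<'E'
from h import *
s=observe(); print(s['position'],s['ee_rot'],s['force'])
im=get_image('wrist'); cv2.imwrite('pics/w1.png',im[...,::-1])
E
```

```text
[0.47461324 0.08699384 0.12650564] [-2.22135525 -2.22065469  0.0027572 ] [0.89612078 0.71279557 0.96888886]
```

View pics/w1.png

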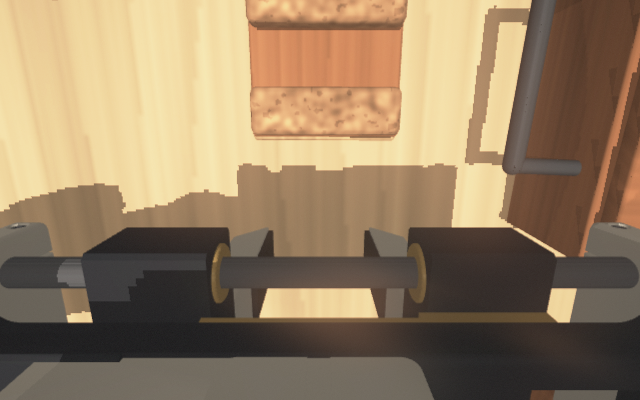

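The wrist view shows the rest directly ahead (cols 248–405, cork edge at row 135), centred on the fingers. The drawer handle is clear at right (510–540). I'll go down and push.

jog_arm(motion=[[[0,0,0.04,0,0,0,0],[0,0,0.075,0,0,0,0],[0,0,0.1,0,0,0,0],[0,0,0.114,0,0,0,0],[0.01,0,0.114,0,0,0,0],[0.02,0,0.114,0,0,0,0],[0.028,0,0.114,0,0,0,0],[0.034,0,0.114,0,0,0,0],[0.04,0,0.114,0,0,0,0],[0.046,0,0.114,0,0,0,0]]])

```text
clock: 3.07
position: [0.4758, 0.1336, 0.0138]
ee_rot: [2.221, 2.22, 0.002]
force: [-0.1, -4.6, 3.4]
width: 0.498
gripper_force: 2.3
```

jog_arm(motion=[[[0.008,0,0,0,0,0,0],[0.016,0,0,0,0,0,0],[0.024,0,0,0,0,0,0],[0.032,0,0,0,0,0,0],[0.04,0,0,0,0,0,0],[0.048,0,0,0,0,0,0],[0.056,0,0,0,0,0,0],[0.064,0,0,0,0,0,0],[0.072,0,0,0,0,0,0],[0.08,0,0,0,0,0,0]]])

```text
clock: 3.9
position: [0.475, 0.214, 0.0127]
ee_rot: [-2.222, -2.221, 0.0]
force: [-0.1, -3.3, 3.7]
width: 0.497
gripper_force: 2.3
```

jog_arm(motion=[[[0.012,0,0,0,0,0,0],[0.024,0,0,0,0,0,0],[0.036,0,0,0,0,0,0],[0.048,0,0,0,0,0,0],[0.06,0,0,0,0,0,0],[0.072,0,0,0,0,0,0],[0.084,0,0,0,0,0,0],[0.094,0,0,0,0,0,0],[0.102,0,0,0,0,0,0],[0.106,0,0,0,0,0,0]]])

```text
clock: 4.73
position: [0.4748, 0.3211, 0.0126]
ee_rot: [-2.22, -2.223, -0.001]
force: [0.5, -4.9, 2.3]
width: 0.5
gripper_force: 2.1
```

jog_arm(motion=[[[0,0,0,0,0,0,0],[-0.02,0,0,0,0,0,0],[-0.05,0,0,0,0,0,0],[-0.06,0,-0.04,0,0,0,0],[-0.08,0,-0.08,0,0,0,0],[-0.1,0,-0.12,0,0,0,0],[-0.12,0,-0.16,0,0,0,0],[-0.14,0,-0.2,0,0,0,0],[-0.14,0,-0.2,0,0,0,0],[-0.14,0,-0.2,0,0,0,0]]])

```text
clock: 5.57
position: [0.4772, 0.1782, 0.2163]
ee_rot: [2.224, 2.217, 0.011]
force: [1.2, 0.4, 0.6]
width: 0.5
gripper_force: 0.0
```

```bash
python3 - <<'E'
from h import *
s=observe(); print(s['position'],s['ee_rot'],s['force'])
im=get_image('top'); cv2.imwrite('pics/t2.png',im[...,::-1])
for r in silhouettes('neck_rest','top')[:5]:
    print(r['p'],r['pixel'],ray('top',r['pixel'],.06))
im=get_image('wrist'); cv2.imwrite('pics/w2.png',im[...,::-1]); f,cx,cy,T=P('wrist');print(T.round(4).tolist())
for r in silhouettes('wide_drawer_handle','wrist')[:3]: print(r['p'],r['pixel'],r['mask'].sum())
E
```

```text
[0.47717805 0.17823599 0.21628172] [2.22402224 2.21739967 0.0109347 ] [1.1836748  0.44846406 0.59281267]
0.95 [208.0, 151.6] [[0.66504137 0.40683261 0.06      ]]
0.84 [210.4, 205.5] [[0.45584648 0.38325073 0.06      ]]
0.73 [220.0, 256.5] [[0.26767302 0.33506219 0.06      ]]
0.73 [162.3, 243.3] [[0.31115633 0.55151589 0.06      ]]
0.49 [277.1, 162.8] [[0.62582096 0.13942067 0.06      ]]
[[1.0, 0.0016, -0.0017, 0.4746], [0.0011, -0.9682, -0.2503, 0.2474], [-0.002, 0.2503, -0.9682, 0.3694], [0.0, 0.0, 0.0, 1.0]]
0.64 [497.4, 147.1] 10009
```

View pics/w2.png

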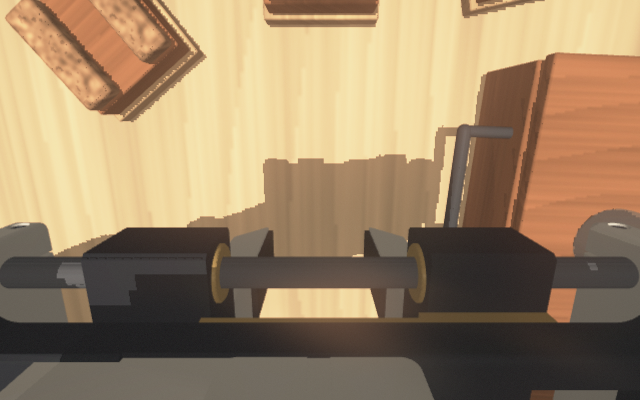

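View pics/t2.png

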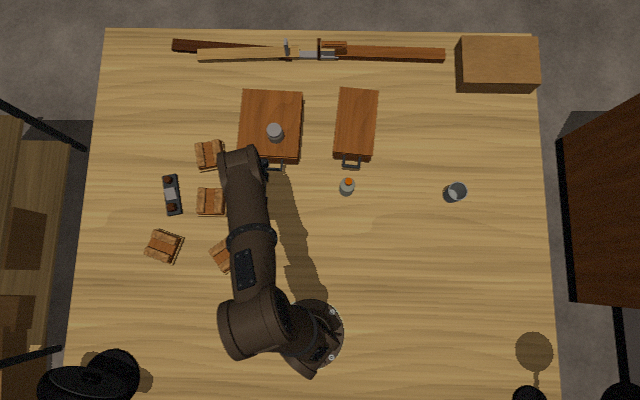

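The rest is now at about (0.47, 0.385), clear of the drawer and everything else. In the wrist view the bar runs from (464,130) to (453,225). The chest-top front edge runs from (545,60) to (512,225).

```bash
python3 - <<'E'
from h import *
im=cv2.imread('pics/w2.png'); g=cv2.cvtColor(im,cv2.COLOR_BGR2HSV).astype(int)
rows=range(140,222,10); pts=[]
for r in rows:
    m=np.where((g[r,440:475,1]<70)&(im[r,440:475].max(1)<120))[0]+440
    if len(m): pts.append((m.mean(),r)); print(r,m.min(),m.max())
w=ray('wrist',pts,.077); print(w[:,:2].round(4).tolist())
print('edge',ray('wrist',[(545,60),(512,225)],.11).round(4).tolist(),'end',ray('wrist',[(464,127)],.075))
E
```

```text
140 458 468
150 456 467
160 455 466
170 453 464
180 453 462
190 450 461
200 449 460
210 447 458
220 445 456
[[0.5987, 0.2236], [0.5984, 0.215], [0.5985, 0.2063], [0.5977, 0.1974], [0.5978, 0.1884], [0.5969, 0.1792], [0.597, 0.1699], [0.5962, 0.1605], [0.5953, 0.1509]]
edge [[0.6376, 0.2836, 0.11], [0.6324, 0.1576, 0.11]] end [[0.59926085 0.23456591 0.075     ]]
```

Both views agree: bar centre at about (0.597, 0.175), yaw about -2.5°. I'll turn the gripper and close the fingers here, then go above the gap.

jog_arm(motion=[[[0,0,0,0,0,-1.527,1],[0,0,0,0,0,-1.527,1],[0,0,0,0,0,-1.527,1],[0,0,0,0,0,-1.527,1],[0,0,0,0,0,-1.527,1],[0,0,0,0,0,-1.527,1],[0,0,0,0,0,-1.527,1],[0,0,0,0,0,-1.527,1],[0,0,0,0,0,-1.527,1],[0,0,0,0,0,-1.527,1]]], force=10)

```text
clock: 6.6
position: [0.4741, 0.1798, 0.2109]
ee_rot: [-0.49, -3.1, 0.003]
force: [-0.6, -0.8, 0.7]
width: 0.008
gripper_force: 0.0
```

```bash
python3 - <<'E'
from h import *
s=observe(); M=R.from_rotvec(s['ee_rot']); print(s['position'],s['width'],M.as_matrix().round(3).tolist())
t=R.from_matrix(np.array([[-1,0,0],[0,1,0],[0,0,-1.]])); t=R.from_euler('z',-2.5,degrees=True)*t
print((M.inv()*t).as_rotvec(), M.inv().apply(np.array([.620,.175,.216])-s['position']))
E
```

```text
[0.47414696 0.17982963 0.21087088] 0.008128830942755062 [[-0.951, 0.308, -0.003], [0.308, 0.951, -0.001], [0.002, -0.002, -1.0]]
[-0.0017967  -0.00263852 -0.26977937] [-0.14022447  0.04036179 -0.0055468 ]
```

jog_arm(motion=[[[-0.03,0.01,0,0,0,-0.12,1],[-0.06,0.02,0,0,0,-0.24,1],[-0.09,0.027,0,0,0,-0.27,1],[-0.12,0.035,0,0,0,-0.27,1],[-0.14,0.04,0,0,0,-0.27,1],[-0.14,0.04,0,0,0,-0.27,1],[-0.14,0.04,0,0,0,-0.27,1]]])

```text
clock: 7.18
position: [0.6203, 0.1732, 0.21]
ee_rot: [-0.08, -3.137, 0.002]
force: [-1.2, 0.6, -0.6]
width: 0.008
gripper_force: 0.0
```

```bash
python3 - <<'E'
from h import *
s=observe(); M=R.from_rotvec(s['ee_rot']); print(s['position'],s['force'],M.as_matrix().round(3).tolist(), M.inv().apply(np.array([.620,.175,.058])-s['position']))
im=get_image('scene'); print(silhouettes('jar','scene')[0]['pixel'])
cv2.imwrite('pics/s3.png',cv2.resize(im[120:300,270:510,::-1],None,fx=3,fy=3,interpolation=cv2.INTER_CUBIC))
E
```

```text
[0.62025305 0.17321169 0.2100377 ] [-1.21627946  0.61424714 -0.58053078] [[-0.999, 0.051, -0.004], [0.051, 0.999, -0.001], [0.003, -0.001, -1.0]] [-0.00018095  0.0019909   0.15203528]
[388.7, 215.2]
```

View pics/s3.png

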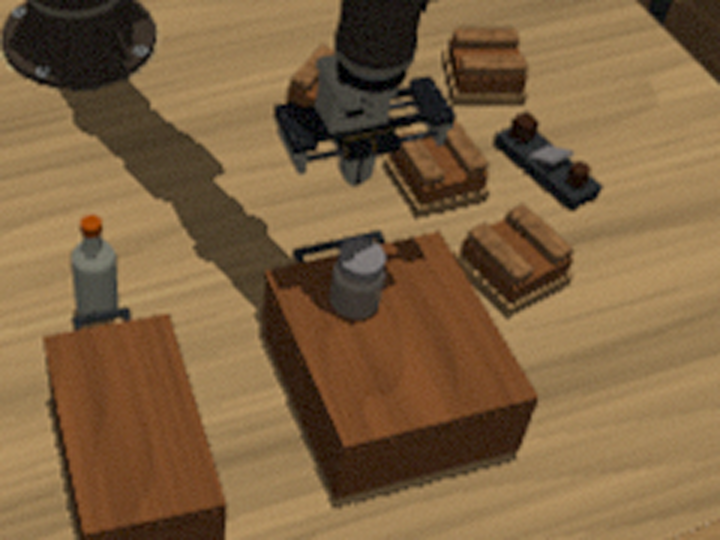

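Gripper is over the bar, its body lying along y and clear of the jar. I'll go down gently, with a force check before going in.

jog_arm(motion=[[[0,0.002,0.03,0,0,0,1],[0,0.002,0.06,0,0,0,1],[0,0.002,0.09,0,0,0,1],[0,0.002,0.11,0,0,0,1],[0,0.002,0.115,0,0,0,1],[0,0.002,0.118,0,0,0,1],[0,0.002,0.121,0,0,0,1],[0,0.002,0.124,0,0,0,1]]])

```text
clock: 7.95
position: [0.6215, 0.1756, 0.0902]
ee_rot: [0.079, 3.138, 0.002]
force: [-0.6, -0.4, 0.4]
width: 0.005
gripper_force: 0.0
```

```bash
python3 - <<'E'
from h import *
s=observe(); M=R.from_rotvec(s['ee_rot']); print(s['position'],s['force'],M.inv().apply(np.array([.620,.175,.058])-s['position']))
im=get_image('scene'); cv2.imwrite('pics/s4.png',cv2.resize(im[160:260,330:450,::-1],None,fx=5,fy=5,interpolation=cv2.INTER_CUBIC))
E
```

```text
[0.62146597 0.17556778 0.09018689] [-0.60137866 -0.39705923  0.38613757] [ 0.00150922 -0.00067896  0.03218274]
```

View pics/s4.png

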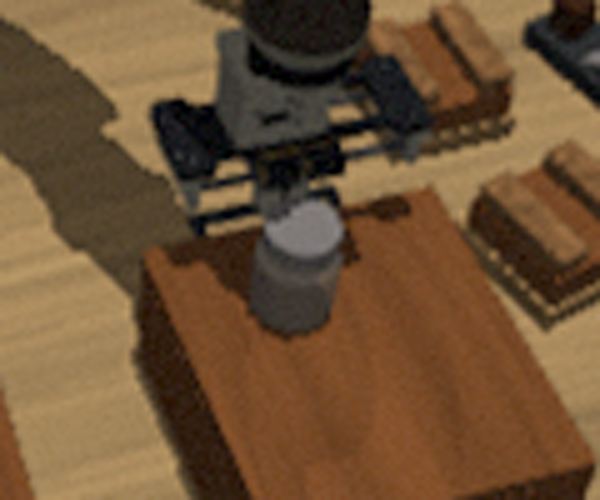

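The fingers are right above the gap between bar and front. Clear, so going in.

jog_arm(motion=[[[0.001,0,0.004,0,0,0,1],[0.001,0,0.008,0,0,0,1],[0.001,0,0.012,0,0,0,1],[0.001,0,0.016,0,0,0,1],[0.001,0,0.02,0,0,0,1],[0.001,0,0.024,0,0,0,1],[0.001,0,0.028,0,0,0,1],[0.001,0,0.03,0,0,0,1],[0.001,0,0.03,0,0,0,1]]])

```text
clock: 8.75
position: [0.6193, 0.175, 0.0581]
ee_rot: [-0.08, -3.14, 0.0]
force: [-0.8, -0.2, -0.3]
width: 0.005
gripper_force: 0.0
```

jog_arm(motion=[[[0.002,0,0,0,0,0,1],[0.004,0,0,0,0,0,1],[0.006,0,0,0,0,0,1],[0.008,0,0,0,0,0,1],[0.01,0,0,0,0,0,1],[0.012,0,0,0,0,0,1],[0.015,0,0,0,0,0,1],[0.018,0,0,0,0,0,1],[0.021,0,0,0,0,0,1],[0.025,0,0,0,0,0,1]]])

```text
clock: 9.58
position: [0.5946, 0.1763, 0.0589]
ee_rot: [0.08, 3.14, 0.0]
force: [2.4, -1.1, 1.3]
width: 0.002
gripper_force: 0.9
```

jog_arm(motion=[[[0.004,0,0,0,0,0,1],[0.008,0,0,0,0,0,1],[0.012,0,0,0,0,0,1],[0.016,0,0,0,0,0,1],[0.02,0,0,0,0,0,1],[0.024,0,0,0,0,0,1],[0.028,0,0,0,0,0,1],[0.032,0,0,0,0,0,1],[0.036,0,0,0,0,0,1],[0.04,0,0,0,0,0,1]]])

```text
clock: 10.42
position: [0.5543, 0.1784, 0.0587]
ee_rot: [-0.08, -3.14, 0.0]
force: [2.5, -1.2, -0.4]
width: 0.004
gripper_force: 0.8
```

jog_arm(motion=[[[0.004,0,0,0,0,0,1],[0.008,0,0,0,0,0,1],[0.012,0,0,0,0,0,1],[0.016,0,0,0,0,0,1],[0.02,0,0,0,0,0,1],[0.024,0,0,0,0,0,1],[0.028,0,0,0,0,0,1],[0.032,0,0,0,0,0,1],[0.036,0,0,0,0,0,1],[0.04,0,0,0,0,0,1]]])

```text
clock: 11.25
position: [0.5144, 0.1805, 0.0587]
ee_rot: [-0.08, -3.141, -0.0]
force: [2.1, -0.8, -0.1]
width: 0.003
gripper_force: 0.8
```

jog_arm(motion=[[[0.002,0,0,0,0,0,1],[0.003,0,0,0,0,0,1],[0.004,0,0,0,0,0,1],[0.005,0,0,0,0,0,1],[0.006,0,0,0,0,0,1],[0.007,0,0,0,0,0,1],[0.008,0,0,0,0,0,1],[0.008,0,0,0,0,0,1]]])

```text
clock: 11.92
position: [0.5066, 0.1809, 0.0587]
ee_rot: [-0.08, -3.14, -0.0]
force: [0.7, -0.8, -0.3]
width: 0.005
gripper_force: 0.4
```

Creeping on, watching for the force to rise at the stop.

jog_arm(motion=[[[0.001,0,0,0,0,0,1],[0.002,0,0,0,0,0,1],[0.003,0,0,0,0,0,1],[0.004,0,0,0,0,0,1],[0.005,0,0,0,0,0,1]]])

```text
clock: 12.33
position: [0.5017, 0.1811, 0.0587]
ee_rot: [0.08, 3.141, 0.0]
force: [1.5, -0.2, -0.2]
width: 0.007
gripper_force: 0.8
```

jog_arm(motion=[[[0.001,0,0,0,0,0,1],[0.0015,0,0,0,0,0,1],[0.002,0,0,0,0,0,1]]])

```text
clock: 12.58
position: [0.4998, 0.1812, 0.0587]
ee_rot: [0.08, 3.141, 0.0]
force: [1.4, 0.3, -0.4]
width: 0.003
gripper_force: 0.8
```

jog_arm(motion=[[[0.001,0,0,0,0,0,1],[0.0015,0,0,0,0,0,1],[0.002,0,0,0,0,0,1]]])

```text
clock: 12.83
position: [0.4994, 0.1812, 0.0589]
ee_rot: [0.08, 3.138, 0.001]
force: [8.9, -1.7, -6.3]
width: 0.005
gripper_force: 4.0
```

jog_arm(motion=[[[0.0005,0,0,0,0,0,1],[0.001,0,0,0,0,0,1],[0.0015,0,0,0,0,0,1]]])

```text
clock: 13.08
position: [0.4993, 0.1813, 0.0591]
ee_rot: [0.081, 3.135, 0.001]
force: [12.3, -0.8, -8.9]
width: 0.006
gripper_force: 6.2
```

jog_arm(motion=[[[0.0005,0,0,0,0,0,1],[0.001,0,0,0,0,0,1]]])

```text
clock: 13.25
position: [0.4994, 0.1813, 0.0593]
ee_rot: [0.081, 3.133, 0.002]
force: [14.8, -1.2, -11.7]
width: 0.006
gripper_force: 7.6
```

Stop reached: force rises with no motion at x≈0.4995, near the predicted 0.4975. I'll ease off to mid-gap, then rise out.

jog_arm(motion=[[[-0.002,0,0,0,0,0,1],[-0.004,0,0,0,0,0,1],[-0.006,0,0,0,0,0,1],[-0.008,0,0,0,0,0,1],[-0.01,0,0,0,0,0,1],[-0.011,0,0,0,0,0,1],[-0.011,0,0,0,0,0,1]]])

```text
clock: 13.83
position: [0.5064, 0.1809, 0.0587]
ee_rot: [-0.08, -3.14, -0.0]
force: [0.8, 0.1, -0.1]
width: 0.009
gripper_force: 0.0
```

jog_arm(motion=[[[0,0,-0.01,0,0,0,1],[0,0,-0.02,0,0,0,1],[0,0,-0.035,0,0,0,1],[0,0,-0.06,0,0,0,1],[0,0,-0.09,0,0,0,1],[0,0,-0.13,0,0,0,1],[0.04,0,-0.17,0,0,0,1],[0.08,0,-0.2,0,0,0,1],[0.12,0,-0.2,0,0,0,1],[0.12,0,-0.2,0,0,0,1]]])

```text
clock: 14.67
position: [0.3834, 0.1872, 0.2616]
ee_rot: [0.078, 3.139, 0.004]
force: [-0.7, 0.4, -0.1]
width: 0.005
gripper_force: 0.0
```

```bash
python3 - <<'E'
from h import *
s=observe(); print(s['clock'],s['position'],s['force'])
im=get_image('scene'); cv2.imwrite('pics/s5.png',cv2.resize(im[100:320,160:500,::-1],None,fx=2.3,fy=2.3,interpolation=cv2.INTER_CUBIC))
E
```

```text
14.6667 [0.38337607 0.18719454 0.26158783] [-0.70380087  0.39253062 -0.06676736]
```

View pics/s5.png

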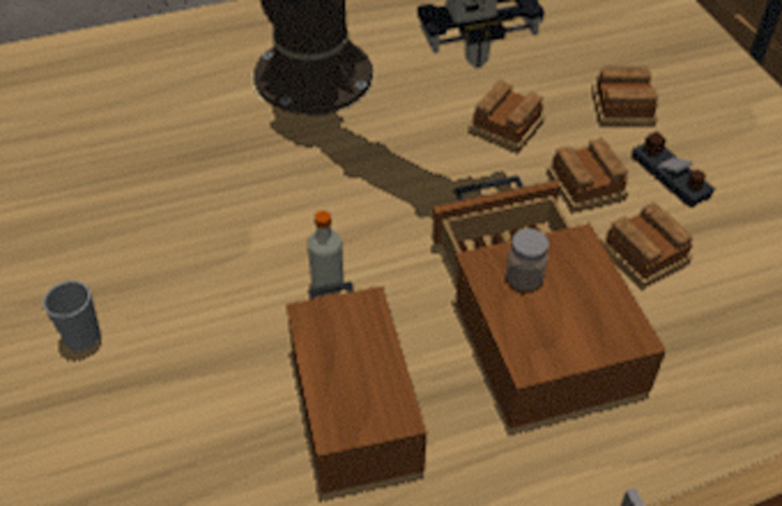

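The drawer is fully open, the rest stands clear beside it, and the other things are in place.

```bash
python3 -c "
from cell import *
print(sign_off())"
```

```text
the job is handed in; nothing more can be done
None
```

I slid the neck rest aside to the left, drew the wide drawer gently to its stop and left it open, and handed the job in at about 15 s; the other things looked untouched in the last picture.

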